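# Refit the retaining ring of a revolving pastel tray

## Robot

A 6-joint arm with a two-finger parallel gripper is mounted at the origin on the work surface. World frame = base frame: x ahead of the robot, y to its left, z up, the work surface at z = 0. Lengths are in m, angles in rad, forces in N, time in s.
With the tool pointing down it reaches from about 0.25 to 0.725 m from the base axis. Payload 4 kg.
Tool frame: the origin (TCP) lies on the centre line of the jaws, within the pads' length; the fingertips stand ahead of it and the grasp point (between the pads) lies 11 mm behind it (bot.tip_extent is the z of the fingertips in the tool frame, in m); z points along the fingers, y is the direction in which the jaws open and shut (so a half turn about z gives the same grasp; the last joint's range is limited). The gripper opens to 85 mm and grips with 20 to 120 N. Pads are 22 mm wide; open, the fingers measure 114 mm over their backs; the gripper's body (76 mm by 85 mm) begins 54 mm behind the grasp point. The pads swing forward as they close: fully open they stand 13 mm farther back than shut.
Start: joints at [1.196, 0.241, 0.005, 1.335, 0, 1.571], TCP at [0.183, 0.465, 0.239] pointing down, gripper open.
Joint ranges: [-2.72, 2.72], [-1.05, 1.87], [-1.09, 1.28], [-1.99, 2.15], [-1.42, 1.44], [-3.14, 3.14]. Speed limits (rad/s): [2.79, 2.79, 3.14, 3.14, 3.14, 3.14].

## Interface

Orientations are given as a unit quaternion [x, y, z, w].
In Python, from workcell import bot gives the robot as it stands.
- The arm moves only by the shell command python3 -m jog 'ROWS'. ROWS is JSON, a list that holds one entry, the list of rows, each a list of 7 numbers: the shift along the world's x, y, z in m, then the turn, a rotation vector about the world's x, y, z in degrees, then the closure in counts, from 0 (fully open) to 255 (shut). In form: [[[tx, ty, tz, ax, ay, az, fingers], ...]]. A call has 1 to 10 rows; each row is the pose to reach, as a shift and turn from the pose commanded when the call began; what a row does not reach only later rows make up. A row lasts 1/12 s, in which the tool goes at most 41.7 mm and 7.16 degrees, less where a joint would pass 70% of its speed; a pose out of reach is approached as far as the arm can. A call with a gripper value outside its range is refused whole. The fingers move at their own pace and stop on an object; the grip force is fixed at half the most. Time passes only in rows, so rows that repeat a pose let the fingers close. It gives the time, the measured TCP pose, the force and the opening at its end, in the units of the state.
- bot.get_obs(): the state, without advancing time (a new reading comes with each control period).
- bot.camera(name): name is "scene" or "top" or "wrist"; returns the picture (400x640x3 uint8, blue, green, red); there is no depth.
- bot.camera_model(name): a dict with "K" (3x3 intrinsics, pixels), "T" (4x4, takes a point from camera to world coordinates). Camera axes: x right, y down, z forward; pixel columns grow to the right and rows downward; lengths in m; the calibration is good to about 2 mm. A picture is of the moment at which its call begins: read the wrist's pose just before it. camera_model takes no time and is no camera call; for the wrist camera it gives the pose at the moment of the call.
- bot.job_done(): hands the job in, once; it reports no verdict.
The state is a dict: "clock": time; "joint_pos": joint angles; "joint_vel": joint speeds; "tau": joint torques, N m; "eef_pos": TCP position; "tool_rot": TCP orientation; "ft_force": force on the tool from outside, world axes, zero at the start; "ft_torque": the same for the moment, N m; "grip_width": finger opening in m.
Only numpy, scipy, OpenCV 4.12 (cv2) and the standard library are available. Lean on these libraries where they do the work, as an engineer would, in place of code of your own. Each camera call takes 0.05 s, during which the arm holds its last target. There are 200 camera calls.

## Task

Take the ring pliers from their wooden rest, put their two pins between the lugs of the spring retaining ring that sits on the end of the pastel tray's post, and squeeze the handles to spread the ring, no wider than it needs to clear the post. Keeping the pliers level, slide it gently down the post until you feel it come up against the shoulder and push no further; let it snap closed in the groove there, then lay the pliers back on their rest the way they lay. Do not touch the ring with the gripper, and leave the other things on the bench alone.

Things in the scene. Friction and masses are not known exactly. Their poses are not given: they have to be found in the camera images.
- pliers: External ring pliers, 177 mm long, 160 g, steel, black grips, lying flat. Origin: on the hinge pin, at the underside; +x to the jaws, z up. Like a clothes-peg: squeezing the handles spreads the jaws, both halves turning equally. Jaws reach x = 70 mm; each has a pin 6 mm thick pointing down, to 4.5 mm below the underside, centred at x = 62, y = +-3.5 mm when released.
- pliers_grip (a point): where to grip the pliers: x = -44, y = 0, z = 12 mm in their frame, axes as theirs; squeeze along y. The handles are 24 mm high here (z 0 to 24), slightly barrel-shaped, and balance the tool; flat fingers hold about 4 N at the pins before it tips. Width outside: 55.0 mm released, 49.5 at 0.057 rad per half, 44.6 at 0.11, 40.3 at 0.16, 37.8 at 0.20, 35.2 at the stop, 0.24 rad.
- pliers_tip (a point): midway between the two pins, at the jaws' underside: x = 62, z = 0 mm in the pliers' frame. The flat undersides of the jaws beside the pins (x 54 to 70, out to y = +-12 mm when released) come to bear on top of the lugs and push the ring down.
- plier_left (a joint): turn (rad) of the left half of the pliers, 0 released, growing as the handles are squeezed; the right half turns the same. Each pin's y is then 3.5 mm + 62 mm x this. Squeezing force at the grip: about 9 N to begin, 15 N at 0.16 rad without the ring, about 23 N with the ring spread. Carried closed at 53.5 mm wide the pins stay clear of the lugs.
- rest: Fixed wooden rest: two cross bars (70 and 80 mm long), tops 40 mm above the bench, joined by an 8 mm high foot 30 mm wide. Origin at bench level. The pliers lie with their origin 40 mm straight above it, axes parallel: front bar under the hinge (x -7 to 15 mm), rear bar under the handle ends (x -106 to -86), free space for fingers between.
- ring: Spring retaining ring, dark steel, 43 mm wide, 5 mm thick, 30 g, lying level on the step of the post. Origin: centre of its circle, at the underside; z up; gap and lugs on its -x side. A back part and two arms hinged at x = +17, y = +-9 mm, sprung shut (5 N at a lug opens an arm 0.17 rad and moves the lug 6 mm out).
- ring_notch (a point): midway between the lugs, at the ring's top: x = -20.5, z = 5 mm in the ring's frame, axes as the ring's. The pins go down here between the lugs, 2 mm either way. Closed, the lugs' inside faces are at y = +-10 mm, lips at their ends (x -28 to -26) at y = +-8.5 mm, lugs 5 mm thick. Pins touch them with the pliers at 0.057 rad.
- ring_left (a joint): opening (rad) of the ring's left arm (+y side): 0 closed, as on the nose or in the groove; the 28 mm post holds it at 0.12 or more; 0.15 to 0.19 goes over it freely (pliers at about 0.16 rad); overstretched above 0.26.
- ring_right (a joint): the same for the right arm (-y side)
- post_end: Upper end of the fixed upright steel post. Origin: on the axis at the step where the ring first sits. Above: nose 22 mm in diameter, 16 mm high. Below: 28 mm in diameter for 22 to 44 mm (unknown beforehand), then a groove 8 mm high, 23 mm in diameter, its lower side a shoulder 36 mm wide that stops the ring.
- turntable: the fixed tray and lower post: a wooden pastel tray, 190 x 150 mm, rim 46 mm above the bench, round the upright post. Origin on the post's axis at bench level. The shoulder on which the ring ends lies somewhere above the tray's wooden hub; find it by feel.
- jar: bystander: empty glass jar, 72 mm across, 100 mm high, origin at its foot
- stick: bystander: pastel stick 12 mm thick, 70 mm long, lying
- eraser: bystander: white eraser 45 x 28 x 14 mm
- fixative: bystander: aluminium can 48 mm across, 130 mm high, origin at its foot

How it is judged:
On the way, in this order (a step that is already met when the one before it is completed fails the run):
1. the ring is spread with both arms clear of the post while it still sits on the end of the post (value of joint each of ring_left, ring_right above 0.11 rad and z of ring in the frame of post_end above -0.006 m and horizontal distance between ring and post_end below 0.006 m), for 0.1 s.
2. the ring, still spread, has been slid down the post by more than 25 mm (value of joint each of ring_left, ring_right above 0.1 rad and z of ring in the frame of post_end below -0.025 m and horizontal distance between ring and post_end below 0.006 m), for 0.1 s.
At the end, for the whole second after the job is handed in: Ring in the groove: over 25 mm below the step, within 5 mm of the axis, level within 0.15 rad, both arms under 0.06 rad, pliers clear of it. Pliers still and level on their rest: hinge within 30 mm of its first place there, 33 to 48 mm above the bench, same way round within 0.3 rad (value of joint each of ring_left, ring_right below 0.06 rad and z of ring in the frame of post_end below -0.025 m and horizontal distance between ring and post_end below 0.005 m and angle between ring's own z axis and vertical below 0.15 rad and linear speed of each of ring, pliers below 0.02 m/s and horizontal distance between pliers and rest below 0.03 m and z of pliers in the frame of rest between 0.033 and 0.048 m and angle between pliers's own z axis and vertical below 0.12 rad and angle between the x axis of pliers and the x axis of rest, either way round below 0.3 rad and x of pliers_tip in the frame of rest above 0 m and contact force between pliers and ring below 0.2 N); the robot touches nothing.
It fails at once if the ring is overstretched (an arm past 0.26 rad) (value of joint any of ring_left, ring_right above 0.26 rad).
It fails at once if the ring is forced: over 25 N between pliers and ring (spreading takes about 12), over 20 N against the post's end, over 8 N down on the shoulder (contact force between pliers and ring above 25 N or contact force between ring and post_end above 20 N or contact force between ring and turntable above 8 N).
It fails at once if the pliers are leaned on the spread ring until they tip (over 0.09 rad from level) (angle between pliers's own z axis and vertical above 0.09 rad and value of joint each of ring_left, ring_right above 0.1 rad).
It fails at once if the gripper touches the ring (contact force between the fingers and ring above 0.5 N).
It fails at once if a bystander is pushed over 25 mm (distance of any of jar, stick, eraser, fixative from where it was at the start of the episode above 0.025 m).
It also fails if it takes over 61 s, if anything falls off the work surface, if the arm or the gripper's body presses on something with over 40 N, if the wrist force passes 120 N, or if a joint passes its speed limit or range.

## Working session

There is one attempt and no reset: what is moved stays moved. The work goes in short steps, Python scripts to look and compute and a shell command to move; the robot and the scene stay as the last step left them, time stands still between calls to the robot, and variables do not carry over. Pictures are saved under pics/ and viewed, about 8 in all and at most 12, crops included, and the job is handed in when it is done.

```bash
ls; mkdir -p pics
python3 - <<'E'
from workcell import bot
import cv2,numpy as np
print(bot.get_obs()); print(bot.tip_extent)
for n in ["scene","top"]:
    cv2.imwrite(f"pics/{n}0.png",bot.camera(n)); m=bot.camera_model(n); print(n,np.round(m["K"],2).tolist(),np.round(m["T"],4).tolist())
E
```

```text
pics
{'clock': 0.0, 'joint_pos': array([ 1.19600809e+00,  2.41447076e-01,  3.74813769e-03,  1.33520248e+00,
       -9.43172349e-06,  1.57081396e+00]), 'joint_vel': array([ 5.22235845e-04, -1.35064494e-04, -1.23406379e-05,  1.55741414e-03,
       -1.54452641e-04, -7.52321046e-04]), 'tau': array([ 1.64516950e-03, -3.72323728e+01,  2.52405113e+01,  1.70256360e-02,
        1.36767298e-04, -1.02009400e-05]), 'eef_pos': array([0.18281876, 0.46472832, 0.23840504]), 'tool_rot': array([ 1.86307824e-01,  9.82490858e-01, -1.03499772e-03, -1.91445813e-04]), 'ft_force': array([-0.72980297, -0.84102213,  0.82270557]), 'ft_torque': array([-0.02440511,  0.02250738, -0.01620595]), 'grip_width': 0.08534488079228979}
0.008
scene [[429.55, 0.0, 308.75], [0.0, 429.55, 192.43], [0.0, 0.0, 1.0]] [[0.8403, 0.4633, -0.2814, 0.9672], [0.5421, -0.7181, 0.4365, -0.4836], [0.0002, -0.5193, -0.8546, 1.1561], [0.0, 0.0, 0.0, 1.0]]
top [[390.79, 0.0, 322.77], [0.0, 390.79, 200.67], [0.0, 0.0, 1.0]] [[-0.0582, -0.9756, 0.2117, 0.4505], [-0.9983, 0.057, -0.0114, 0.0408], [-0.0009, -0.212, -0.9773, 0.9669], [0.0, 0.0, 0.0, 1.0]]
```

View pics/top0.png

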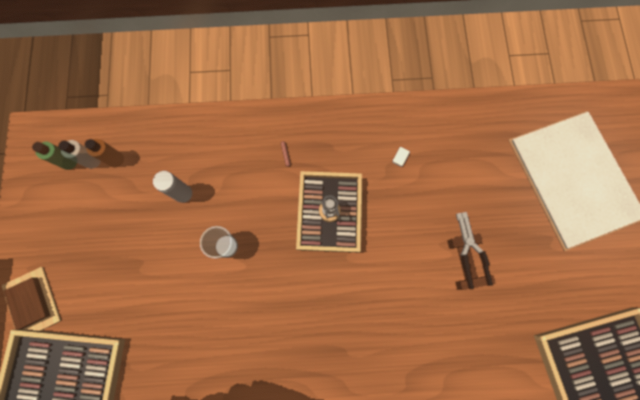

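View pics/scene0.png

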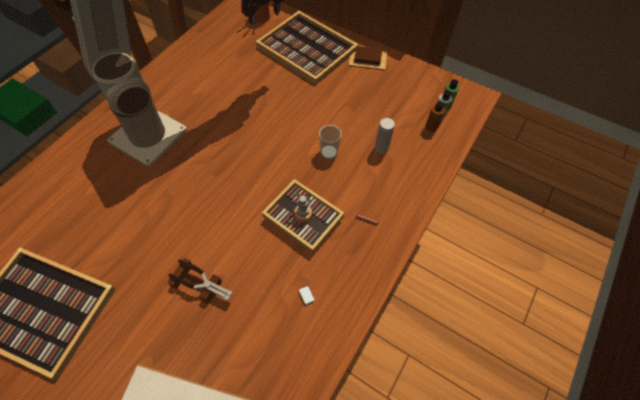

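The top view shows the pliers at about (470,247) with jaws at (462,215). The post is at about (330,203), and the jar, can, stick and eraser are well away from both. I'll zoom in on the two regions.

```bash
cat > h.py <<'E'
from workcell import bot
import cv2,numpy as np
def ray(m,uv,z):
    K,T=np.array(m["K"]),np.array(m["T"]); d=T[:3,:3]@np.linalg.solve(K,[uv[0],uv[1],1.]); o=T[:3,3]
    return o+d*(z-o[2])/d[2]
def proj(m,p):
    K,T=np.array(m["K"]),np.array(m["T"]); c=K@(T[:3,:3].T@(np.array(p)-T[:3,3])); return c[:2]/c[2]
E
python3 - <<'E'
from h import *
im=cv2.imread("pics/top0.png")
a=cv2.resize(im[200:300,440:500],None,fx=6,fy=6,interpolation=cv2.INTER_CUBIC)
b=cv2.resize(im[165:265,295:367],None,fx=6,fy=6,interpolation=cv2.INTER_CUBIC)
cv2.imwrite("pics/crop0.png",np.hstack([a,b]))
m=bot.camera_model("top")
for n,uv,z in [("hinge",(471,247),.05),("tip",(462,215),.045),("h1",(468,286),.05),("h2",(491,282),.05),("post",(330,203),.12)]: print(n,ray(m,uv,z).round(4))
E
```

```text
hinge [ 0.5181 -0.3098  0.05  ]
tip [ 0.5957 -0.3007  0.045 ]
h1 [ 0.4299 -0.2906  0.05  ]
h2 [ 0.4358 -0.3445  0.05  ]
post [0.6277 0.0152 0.12  ]
```

View pics/crop0.png

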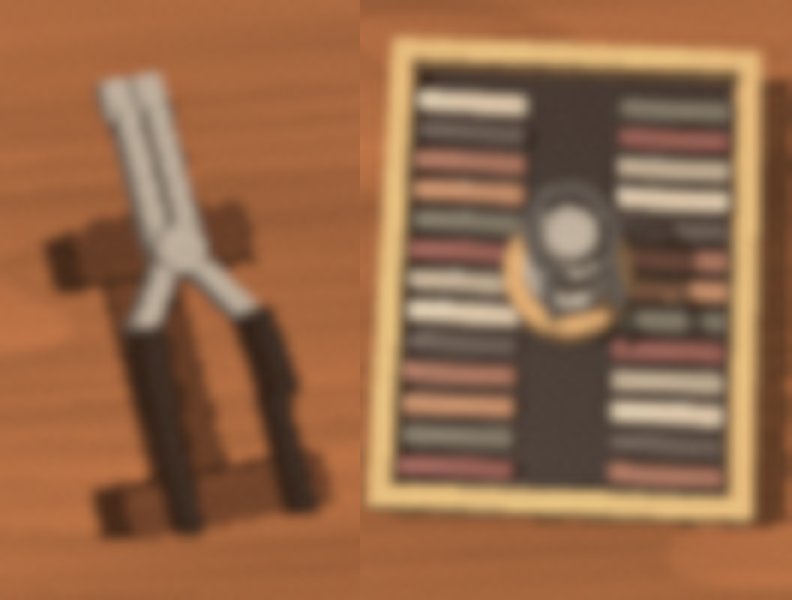

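Run:
```python
from h import *
from scipy.spatial.transform import Rotation as R
m=bot.camera_model("top")
hz=ray(m,(470,241.3),.055);tp=ray(m,(461.8,213.7),.047);he=ray(m,(480.7,285.8),.06)
print(hz,tp,he,np.degrees(np.arctan2(*(tp-he)[1::-1])))
print(ray(m,(329.7,203.7),.14))
for n,uv in [("rimTL",(295+35/6,165+45/6)),("rimTR",(295+400/6,165+55/6)),("BL",(295+8/6,165+505/6)),("BR",(295+392/6,165+515/6))]: print(n,ray(m,uv,.046))
o=bot.get_obs();w=bot.camera_model("wrist");r=R.from_quat(o["tool_rot"]).as_matrix();T=np.array(w["T"])
print(np.round(w["K"],1).tolist(),(r.T@T[:3,:3]).round(3).tolist(),(r.T@(T[:3,3]-o["eef_pos"])).round(4))
```

```text
[ 0.5310898  -0.30734582  0.055     ] [ 0.59854691 -0.29993823  0.047     ] [ 0.42893615 -0.31572753  0.06      ] 5.318417344484659
[0.62205443 0.01654297 0.14      ]
rimTL [0.72360785 0.07954739 0.046     ]
rimTR [ 0.71067595 -0.06887735  0.046     ]
BL [0.53726357 0.09875739 0.046     ]
BR [ 0.52462806 -0.05096014  0.046     ]
[[324.0, 0.0, 316.3], [0.0, 324.0, 194.6], [0.0, 0.0, 1.0]] [[-0.001, -0.953, -0.304], [1.0, -0.001, -0.0], [-0.0, -0.304, 0.953]] [ 0.0768  0.0015 -0.1344]
```

```bash
python3 -m jog '[[[0.025,-0.031,0.003,0,0,2.4,0],[0.05,-0.062,0.006,0,0,4.8,0],[0.075,-0.093,0.009,0,0,7,0],[0.1,-0.124,0.012,0,0,9.5,0],[0.125,-0.155,0.015,0,0,12,0],[0.15,-0.186,0.018,0,0,14.4,0],[0.175,-0.217,0.02,0,0,16.8,0],[0.2,-0.248,0.023,0,0,19.2,0],[0.225,-0.279,0.025,0,0,21.6,0],[0.25,-0.31,0.027,0,0,24,0]]]'
python3 -m jog '[[[0.025,-0.031,0,0,0,0,0],[0.05,-0.062,0.002,0,0,0,0],[0.075,-0.093,0.003,0,0,0,0],[0.1,-0.124,0.003,0,0,0,0],[0.117,-0.14,0.003,0,0,0,0],[0.117,-0.14,0.003,0,0,0,0],[0.117,-0.14,0.003,0,0,0,0]]]'
python3 - <<'E'
from h import *
o=bot.get_obs();w=bot.camera_model("wrist");im=bot.camera("wrist");cv2.imwrite("pics/w1.png",im)
np.save("w1T",w["T"]);np.save("w1K",w["K"]);print(o["clock"],o["eef_pos"],o["tool_rot"],o["joint_pos"].round(2))
for z in(.1,.12,.14):print(proj(w,[.622,.0155,z]))
E
```

```text
clock: 0.93
eef_pos: [0.4337, 0.1534, 0.2663]
tool_rot: [-0.023, 1.0, 0.0, -0.0]
ft_force: [0.5, 0.3, -0.4]
grip_width: 0.0856
clock: 1.52
eef_pos: [0.5501, 0.0142, 0.2681]
tool_rot: [-0.021, 1.0, 0.0, -0.001]
ft_force: [0.5, 0.7, 0.4]
grip_width: 0.0855
1.5167 [0.55012246 0.01416963 0.2680539 ] [-2.07363447e-02  9.99784246e-01  1.48692507e-04 -1.20165801e-03] [ 0.03  0.33  0.21  1.45  0.   -0.02]
[313.72923986 242.72715068]
[313.58700765 251.87996916]
[313.42639223 262.21577026]
```

View pics/w1.png

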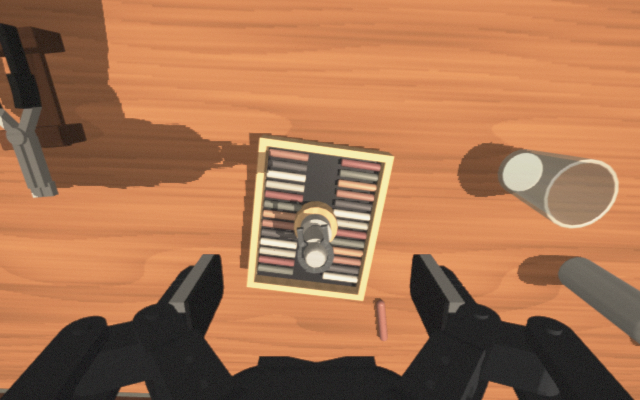

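The tray and post are in view: nose top at about (316,259), ring around (315,245), lugs upward (toward the robot). The pliers are at left, hinge about (15,130). Next a zoom.

Run:
```python
from h import *
im=cv2.imread("pics/w1.png")
a=cv2.resize(im[195:280,280:350],None,fx=7,fy=7,interpolation=cv2.INTER_CUBIC)
cv2.imwrite("pics/crop1.png",a)
m=dict(K=np.load("w1K.npy"),T=np.load("w1T.npy")); t=bot.camera_model("top")
# triangulate nose top centre from top + wrist
best=[(np.linalg.norm((ray(m,(316,259),z)-ray(t,(329.7,203.7),z))[:2]),z,ray(m,(316,259),z),ray(t,(329.7,203.7),z)) for z in np.arange(.08,.2,.005)]
for b in sorted(best,key=lambda b:b[0])[:4]:print(b)
print(ray(m,(15,130),.055),ray(m,(45,192),.047))
for n,uv in dict(a=(261,138),b=(393,157),c=(363,299),d=(248,286)).items(): print(ray(m,uv,.046))
```

```text
(np.float64(0.001679982912099016), np.float64(0.13000000000000006), array([0.62412743, 0.01792958, 0.13      ]), array([0.62412869, 0.0162496 , 0.13      ]))
(np.float64(0.0022265921432750996), np.float64(0.13500000000000006), array([0.62137869, 0.01781888, 0.135     ]), array([0.62309156, 0.01639628, 0.135     ]))
(np.float64(0.0025843219704868034), np.float64(0.12500000000000006), array([0.62687617, 0.01804028, 0.125     ]), array([0.62516582, 0.01610291, 0.125     ]))
(np.float64(0.003617295952750992), np.float64(0.14000000000000007), array([0.61862994, 0.01770818, 0.14      ]), array([0.62205443, 0.01654297, 0.14      ]))
[ 0.52560386 -0.30484345  0.055     ] [ 0.5963492  -0.29455691  0.047     ]
[ 0.52468365 -0.0463511   0.046     ]
[0.53974861 0.10031793 0.046     ]
[0.72539025 0.08251932 0.046     ]
[ 0.71208875 -0.06478848  0.046     ]
```

View pics/crop1.png

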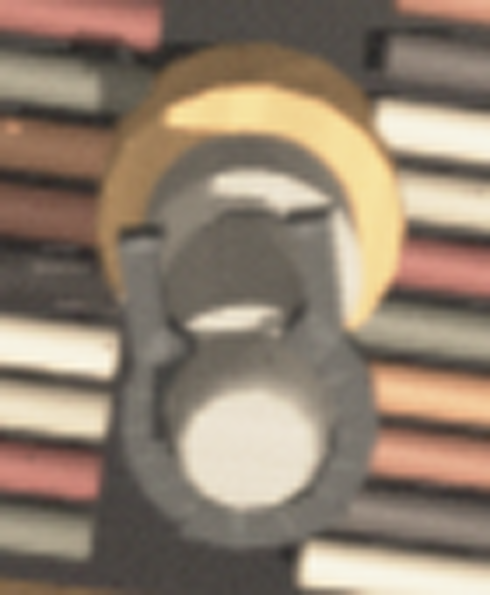

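```bash
python3 -m jog '[[[-0.007,-0.04,0,0,0,1,0],[-0.014,-0.08,-0.005,0,0,2,0],[-0.021,-0.12,-0.012,0,0,3,0],[-0.028,-0.16,-0.02,0,0,4,0],[-0.036,-0.2,-0.03,0,0,4,0],[-0.044,-0.24,-0.042,0,0,4,0],[-0.052,-0.278,-0.055,0,0,4,0],[-0.06,-0.31,-0.068,0,0,4,0],[-0.06,-0.324,-0.068,0,0,4,0],[-0.06,-0.324,-0.068,0,0,4,0]]]'
python3 - <<'E'
from h import *
o=bot.get_obs();w=bot.camera_model("wrist");im=bot.camera("wrist")
np.save("w2T",w["T"]);print(o["clock"],o["eef_pos"],o["tool_rot"])
m=dict(K=np.load("w1K.npy"),T=np.load("w1T.npy"))
P=lambda x,y,z=.119:ray(m,(280+x/7,195+y/7),z)
a,b=P(142,230),P(308,213);print("lugs",a,b,np.degrees(np.arctan2(*(b-a)[1::-1]))-90,"mid",P(226,221),"circ",P(251,420))
cv2.imwrite("pics/w2.png",im)
E
```

```text
clock: 2.4
eef_pos: [0.4889, -0.3099, 0.2005]
tool_rot: [-0.056, 0.998, 0.0, -0.001]
ft_force: [0.4, 0.2, 1.0]
grip_width: 0.0853
2.4 [ 0.48894291 -0.30993629  0.20047285] [-5.55555545e-02  9.98455232e-01  3.81138011e-04 -7.65340614e-04]
lugs [0.59771724 0.00192606 0.119     ] [0.59431237 0.02429605 0.119     ] 8.65437904165988 mid [0.59593398 0.0132571  0.119     ] circ [0.62581391 0.01785627 0.119     ]
```

View pics/w2.png

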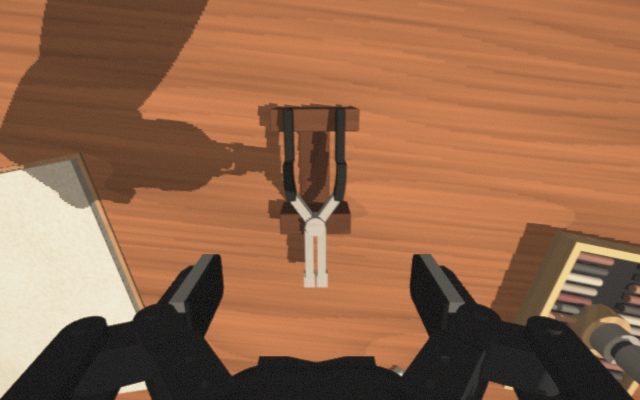

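The pliers show handle ends at (288,109) and (341,109), hinge (315,228) and jaw tips (316,287), almost aligned with the tool. Ring yaw comes out at 8.7° by two methods.

Run:
```python
from h import *
m=dict(K=np.load("w1K.npy"),T=np.load("w2T.npy"))
for n,uv,z in [("ends",(314.7,109),.064),("hinge",(315,228),.055),("hinge",(315,228),.06),("tip",(316,287),.048),("barfront",(315,232),.04),("rearbar",(313,107),.04),("barL",(282,234),.04),("barR",(350,234),.04),("rearL",(271,130),.04),("rearR",(359,131),.04)]: print(n,ray(m,uv,z).round(4))
for p in (.485,-.311,.052),(.485,-.291,.052):print(proj(m,p))
a=ray(m,(314.7,109),.06);b=ray(m,(316,287),.048);print(np.degrees(np.arctan2(*(b-a)[1::-1])))
```

```text
ends [ 0.4267 -0.3172  0.064 ]
hinge [ 0.5345 -0.3051  0.055 ]
hinge [ 0.5323 -0.3053  0.06  ]
tip [ 0.6024 -0.2966  0.048 ]
barfront [ 0.5453 -0.304   0.04  ]
rearbar [ 0.4264 -0.3188  0.04  ]
barL [ 0.551  -0.3363  0.04  ]
barR [ 0.5436 -0.2692  0.04  ]
rearL [ 0.4504 -0.3541  0.04  ]
rearR [ 0.4426 -0.2754  0.04  ]
[314.50244266 175.5853423 ]
[336.55197468 177.95510236]
6.667670199741415
```

```bash
python3 -m jog '[[[0,0,-0.03,0,0,0.2,0],[0,0,-0.06,0,0,0.2,0],[0,0,-0.09,0,0,0.2,0],[0,0,-0.115,0,0,0.2,0],[0,0,-0.135,0,0,0.2,0],[0,0,-0.15,0,0,0.2,0],[0,0,-0.1595,0,0,0.2,0],[0,0,-0.1595,0,0,0.2,40],[0,0,-0.1595,0,0,0.2,80],[0,0,-0.1595,0,0,0.2,80]]]'
python3 -m jog '[[[0,0,0,0,0,0,86],[0,0,0,0,0,0,88],[0,0,0,0,0,0,88],[0,0,0,0,0,0,88]]]'
```

```text
clock: 3.28
eef_pos: [0.4916, -0.3087, 0.0436]
tool_rot: [-0.059, 0.998, -0.001, 0.001]
ft_force: [0.0, 0.4, 0.2]
grip_width: 0.0588
clock: 3.62
eef_pos: [0.4906, -0.3093, 0.0426]
tool_rot: [-0.059, 0.998, -0.001, 0.001]
ft_force: [0.5, -1.2, 0.9]
grip_width: 0.0558
```

```bash
python3 -m jog '[[[-0.002,0,-0.0015,0,0,0,86],[-0.002,0,-0.0015,0,0,0,86],[-0.002,0,-0.0015,0,0,0,90],[-0.002,0,-0.0015,0,0,0,92],[-0.002,0,-0.0015,0,0,0,94],[-0.002,0,-0.0015,0,0,0,95],[-0.002,0,-0.0015,0,0,0,95],[-0.002,0,-0.0015,0,0,0,95]]]'; python3 -c "
from h import *
print(bot.get_obs())"
```

```text
clock: 4.28
eef_pos: [0.4876, -0.3089, 0.0405]
tool_rot: [-0.059, 0.998, -0.0, -0.0]
ft_force: [-3.8, -0.7, 4.5]
grip_width: 0.0537
{'clock': 4.2833, 'joint_pos': array([-5.64273921e-01,  5.47329520e-01, -8.40193867e-02,  9.39863045e-01,
       -6.73412518e-04, -6.81361177e-01]), 'joint_vel': array([ 0.00022567,  0.00129853, -0.00033032, -0.00107482, -0.0010986 ,
       -0.00097755]), 'tau': array([ 1.63057230e+00, -4.49407339e+01,  2.07873809e+01, -6.85195606e-01,
        8.28146730e-01, -1.71515445e-02]), 'eef_pos': array([ 0.48763561, -0.30886955,  0.04047771]), 'tool_rot': array([-5.85102575e-02,  9.98286729e-01, -1.52263492e-04, -3.65202362e-04]), 'ft_force': array([-3.82228437, -0.65442979,  4.54592641]), 'ft_torque': array([-0.29242529,  0.65994306,  0.056359  ]), 'grip_width': 0.05370916564674039}
```

```bash
python3 -m jog '[[[0,0,0.003,0,0,0,95],[0,0,0.01,0,0,0,95],[0,0,0.02,0,0,0,95],[0,0,0.035,0,0,0,95],[0,0,0.055,0,0,0,95],[0,0,0.08,0,0,0,95],[0,0,0.11,0,0,0,95],[0,0,0.14,0,0,0,95],[0,0,0.17,0,0,0,95],[0,0,0.2,0,0,0,95]]]'
python3 -m jog '[[[0.01,0.016,0.005,0,0,0,95],[0.03,0.046,0.005,0,0,1,95],[0.05,0.08,0.005,0,0,2,95],[0.07,0.114,0.005,0,0,2,95],[0.09,0.148,0.005,0,0,2,95],[0.11,0.182,0.005,0,0,2,95],[0.13,0.214,0.005,0,0,2,95],[0.15,0.246,0.005,0,0,2,95],[0.168,0.276,0.005,0,0,2,95],[0.184,0.3,0.005,0,0,2,95]]]'
python3 -m jog '[[[0.008,0.012,0,0,0,0,95],[0.013,0.02,0,0,0,0,95],[0.015,0.024,0,0,0,0,95],[0.015,0.024,0,0,0,0,95],[0.015,0.024,0,0,0,0,95]]]'
python3 - <<'E'
from h import *
o=bot.get_obs();w=bot.camera_model("wrist");im=bot.camera("wrist")
np.save("w3T",w["T"]);print(o["clock"],o["eef_pos"],o["tool_rot"],proj(w,(.624,.0175,.13)))
cv2.imwrite("pics/w3.png",im[:,150:490])
E
```

```text
clock: 5.12
eef_pos: [0.488, -0.3082, 0.2425]
tool_rot: [-0.059, 0.998, 0.0, 0.0]
ft_force: [0.0, -0.7, -1.6]
grip_width: 0.0537
clock: 5.95
eef_pos: [0.6728, -0.0053, 0.2459]
tool_rot: [-0.077, 0.997, 0.001, 0.0]
ft_force: [0.2, -0.4, -1.0]
grip_width: 0.0538
clock: 6.37
eef_pos: [0.6866, 0.0145, 0.2455]
tool_rot: [-0.076, 0.997, -0.0, -0.0]
ft_force: [-0.4, 0.8, -1.6]
grip_width: 0.0538
6.3667 [0.68664442 0.0144894  0.24548747] [-7.56848232e-02  9.97131756e-01 -1.63884634e-04 -2.03087981e-04] [331.90045074 111.75999677]
```

View pics/w3.png

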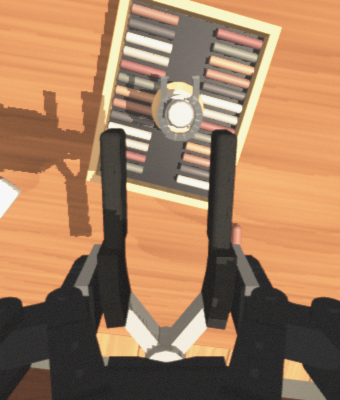

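The pliers are held with handles at columns 115 and 222 of the crop. The post nose sits at (180,113), almost straight below the camera, with the lugs up-image.

Run:
```python
import cv2
im=cv2.imread("pics/w3.png")
cv2.imwrite("pics/crop3.png",cv2.resize(im[65:150,145:215],None,fx=7,fy=7,interpolation=cv2.INTER_CUBIC))
```

```text
(no output)
```

View pics/crop3.png

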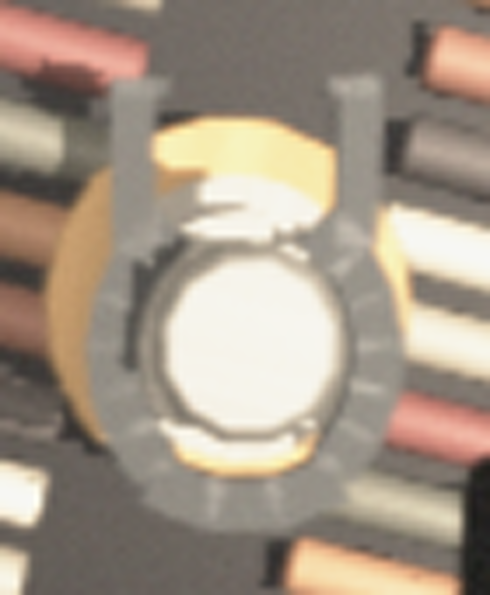

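Run:
```python
from h import *
K=np.load("w1K.npy");T1=np.load("w1T.npy");T3=np.load("w3T.npy")
M=lambda T:K@np.linalg.inv(T)[:3]
def tri(a,b):
    X=cv2.triangulatePoints(M(T1),M(T3),np.float64(a).reshape(2,1),np.float64(b).reshape(2,1));X=X[:3,0]/X[3];print(X.round(4));return X
c=lambda x,y:(295+x/7,65+y/7); d=lambda x,y:(280+x/7,195+y/7)
n=tri(d(251,448),c(252,343))
L=tri(d(122,233),c(112,77));Rr=tri(d(336,210),c(384,75))
l=tri(d(160,228),c(170,80));r=tri(d(288,213),c(330,77))
mid=(L+Rr+l+r)/4; y=Rr-L;print("mid",mid,"yaw",np.degrees(np.arctan2(-y[0],y[1])),np.degrees(np.arctan2(*(n-mid)[1::-1])))
m3=dict(K=K,T=T3)
for z in(.115,.12,.125,.13):
    a,b,q=ray(m3,c(112,77),z),ray(m3,c(384,75),z),ray(m3,c(247,532),z);print(z,a,b,q,np.linalg.norm(a-b),np.linalg.norm((a+b)/2-q))
```

```text
[0.6259 0.0176 0.1267]
[ 0.6008 -0.0015  0.1132]
[0.5961 0.028  0.1133]
[0.6001 0.0043 0.1126]
[0.5971 0.0218 0.1126]
mid [0.59853841 0.01316504 0.11290319] yaw 9.045745707822213 9.143588067616346
0.115 [ 0.60086643 -0.00195114  0.115     ] [0.59617431 0.02753539 0.115     ] [0.64778181 0.02083707 0.115     ] 0.02985752594397091 0.049914030980438354
0.12 [ 0.6010631  -0.00184365  0.12      ] [0.59645953 0.02708644 0.12      ] [0.64709313 0.02051452 0.12      ] 0.02929407781086572 0.048972091999142445
0.125 [ 0.60125978 -0.00173615  0.125     ] [0.59674475 0.0266375  0.125     ] [0.64640446 0.02019198 0.125     ] 0.028730629677760532 0.048030153017846536
0.13 [ 0.60145645 -0.00162865  0.13      ] [0.59702997 0.02618855 0.13      ] [0.64571578 0.01986944 0.13      ] 0.02816718154465534 0.047088214036550516
```

Run:
```python
import cv2
im=cv2.imread("pics/w3.png")
cv2.imwrite("pics/crop4.png",cv2.resize(im[290:365,90:250],None,fx=5,fy=5,interpolation=cv2.INTER_CUBIC))
```

```text
(no output)
```

View pics/crop4.png

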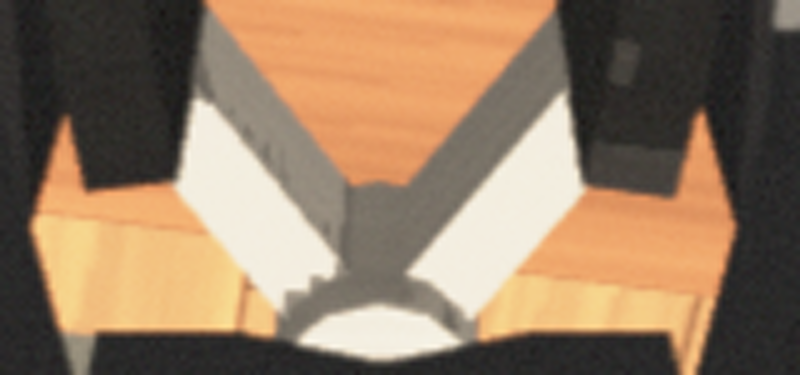

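```bash
python3 -m jog '[[[-0.02,-0.002,0,0,0,0.4,95],[-0.05,-0.005,0,0,0,0.8,95],[-0.085,-0.0085,0,0,0,0.8,95],[-0.12,-0.012,0,0,0,0.8,95],[-0.15,-0.015,0,0,0,0.8,95],[-0.17,-0.017,0,0,0,0.8,95],[-0.1852,-0.0185,0,0,0,0.8,95],[-0.1852,-0.0185,-0.02,0,0,0.8,95],[-0.1852,-0.0185,-0.05,0,0,0.8,95],[-0.1852,-0.0185,-0.07,0,0,0.8,95]]]'
python3 -m jog '[[[0,0,-0.015,0,0,0,95],[0,0,-0.022,0,0,0,95],[0,0,-0.024,0,0,0,95],[0,0,-0.024,0,0,0,95],[0,0,-0.024,0,0,0,95],[0,0,-0.024,0,0,0,95]]]'
python3 - <<'E'
from h import *
o=bot.get_obs();print(o["clock"],o["eef_pos"],o["tool_rot"],o["ft_force"],o["ft_torque"])
t=bot.camera_model("top");im=bot.camera("top");cv2.imwrite("pics/t4.png",im)
s=bot.camera("scene")
print(proj(t,(.6058,.0143,.15)),proj(bot.camera_model("scene"),(.6058,.0143,.15)))
a=cv2.resize(im[165:265,285:375],None,fx=5,fy=5,interpolation=cv2.INTER_CUBIC)
b=cv2.resize(s[165:245,265:335],None,fx=5,fy=5,interpolation=cv2.INTER_CUBIC);b=cv2.copyMakeBorder(b,0,100,0,0,0)
cv2.imwrite("pics/c5.png",np.hstack([a,b]))
E
```

```text
clock: 7.25
eef_pos: [0.5006, -0.0046, 0.1749]
tool_rot: [-0.082, 0.997, -0.0, 0.001]
ft_force: [-0.1, -0.2, -1.9]
grip_width: 0.0538
clock: 7.75
eef_pos: [0.5028, -0.0034, 0.1527]
tool_rot: [-0.083, 0.997, -0.0, 0.001]
ft_force: [0.7, -0.0, -1.5]
grip_width: 0.0537
7.75 [ 0.50280944 -0.0034258   0.15267596] [-8.28435549e-02  9.96561653e-01 -1.32577283e-04  1.34119376e-03] [ 0.65106946 -0.02711957 -1.4937989 ] [ 0.05286463 -0.01101135 -0.00565763]
[331.3022971 210.1445535] [296.37837234 191.50102748]
```

View pics/c5.png

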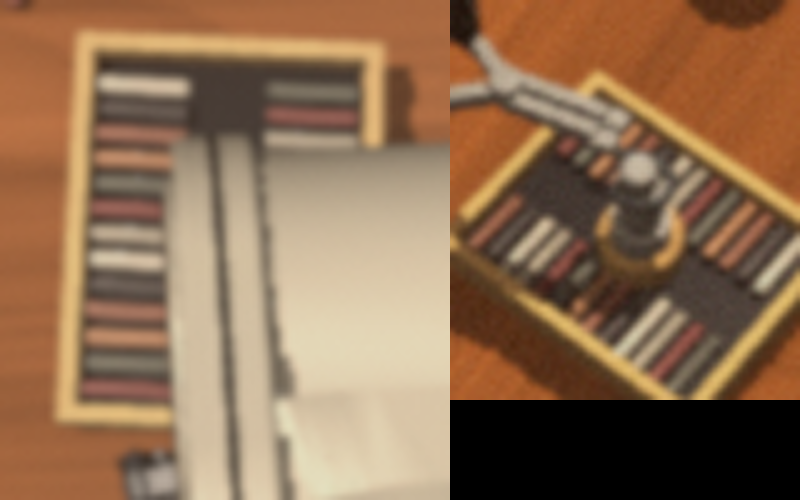

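```bash
python3 -m jog '[[[-0.001,-0.0006,-0.008,0,0,0,95],[-0.0014,-0.0006,-0.018,0,0,0,95],[-0.0014,-0.0006,-0.026,0,0,0,95],[-0.0014,-0.0006,-0.029,0,0,0,95],[-0.0014,-0.0006,-0.03,0,0,0,95],[-0.0014,-0.0006,-0.03,0,0,0,95],[-0.0014,-0.0006,-0.03,0,0,0,95]]]'
python3 -m jog '[[[0,0,-0.001,0,0,0,95],[0,0,-0.002,0,0,0,95],[0,0,-0.002,0,0,0,95],[0,0,-0.002,0,0,0,95]]]'
```

```text
clock: 8.43
eef_pos: [0.5006, -0.0038, 0.1213]
tool_rot: [-0.083, 0.997, 0.0, -0.0]
ft_force: [1.7, 0.3, -0.8]
grip_width: 0.0535
clock: 8.77
eef_pos: [0.5005, -0.0038, 0.1194]
tool_rot: [-0.083, 0.997, -0.0, 0.0]
ft_force: [-0.4, -1.0, -1.6]
grip_width: 0.0537
```

```bash
for i in 1; do python3 -m jog '[[[0.0008,0,0,0,0,0,95],[0.0008,0,-0.001,0,0,0,95],[0.0008,0,-0.001,0,0,0,95],[0.0008,0,-0.001,0,0,0,95]]]'; python3 -m jog '[[[0,0,-0.001,0,0,0,95],[0,0,-0.001,0,0,0,95],[0,0,-0.001,0,0,0,95]]]';python3 -m jog '[[[0,0,-0.001,0,0,0,95],[0,0,-0.001,0,0,0,95],[0,0,-0.001,0,0,0,95]]]'; done
```

```text
clock: 9.1
eef_pos: [0.5012, -0.0038, 0.1182]
tool_rot: [-0.083, 0.997, 0.0, -0.0]
ft_force: [-0.8, 0.8, -1.6]
grip_width: 0.0538
clock: 9.35
eef_pos: [0.5012, -0.0038, 0.1172]
tool_rot: [-0.083, 0.997, 0.0, -0.0]
ft_force: [-0.3, -0.1, -1.7]
grip_width: 0.0539
clock: 9.6
eef_pos: [0.5013, -0.0038, 0.1163]
tool_rot: [-0.083, 0.997, 0.0, 0.0]
ft_force: [-0.5, 0.4, -1.1]
grip_width: 0.054
```

```bash
python3 -m jog '[[[0,0,-0.0007,0,0,0,95],[0,0,-0.0007,0,0,0,95],[0,0,-0.0007,0,0,0,95]]]'; python3 -m jog '[[[0,0,-0.0007,0,0,0,95],[0,0,-0.0007,0,0,0,95],[0,0,-0.0007,0,0,0,95]]]'
```

```text
clock: 9.85
eef_pos: [0.5013, -0.0038, 0.1157]
tool_rot: [-0.083, 0.997, -0.0, 0.0]
ft_force: [0.7, 0.6, -1.0]
grip_width: 0.054
clock: 10.1
eef_pos: [0.5013, -0.0038, 0.1149]
tool_rot: [-0.083, 0.997, -0.0, 0.0]
ft_force: [-0.4, -0.7, -0.7]
grip_width: 0.0538
```

```bash
python3 -m jog '[[[0,0,-0.0007,0,0,0,95],[0,0,-0.0007,0,0,0,95],[0,0,-0.0007,0,0,0,95]]]'; python3 -m jog '[[[0,0,-0.0005,0,0,0,95],[0,0,-0.0005,0,0,0,95],[0,0,-0.0005,0,0,0,95]]]'
```

```text
clock: 10.35
eef_pos: [0.5013, -0.0038, 0.1142]
tool_rot: [-0.083, 0.997, 0.0, 0.0]
ft_force: [-0.9, -0.7, -0.6]
grip_width: 0.0538
clock: 10.6
eef_pos: [0.5012, -0.0038, 0.1137]
tool_rot: [-0.083, 0.997, 0.0, -0.0]
ft_force: [-0.6, -1.0, -0.6]
grip_width: 0.0537
```

```bash
python3 -c "
from h import *
o=bot.get_obs();print(o['ft_force'],o['ft_torque'])"; python3 -m jog '[[[0,0,0,0,0,0,95],[0,0,0,0,0,0,95]]]';python3 -c "
from h import *
o=bot.get_obs();print(o['ft_force'],o['ft_torque'])
s=bot.camera('scene')
cv2.imwrite('pics/c6.png',cv2.resize(s[165:235,255:335],None,fx=9,fy=8,interpolation=cv2.INTER_CUBIC))"
```

```text
[-0.59420442 -0.97325377 -0.63008912] [-0.03337237 -0.03194508 -0.07269286]
clock: 10.77
eef_pos: [0.5012, -0.0038, 0.1137]
tool_rot: [-0.083, 0.997, -0.0, -0.0]
ft_force: [-1.2, -0.0, -1.4]
grip_width: 0.0537
[-1.16107261 -0.02314814 -1.40731794] [-0.10965675  0.0029728  -0.07604703]
```

View pics/c6.png

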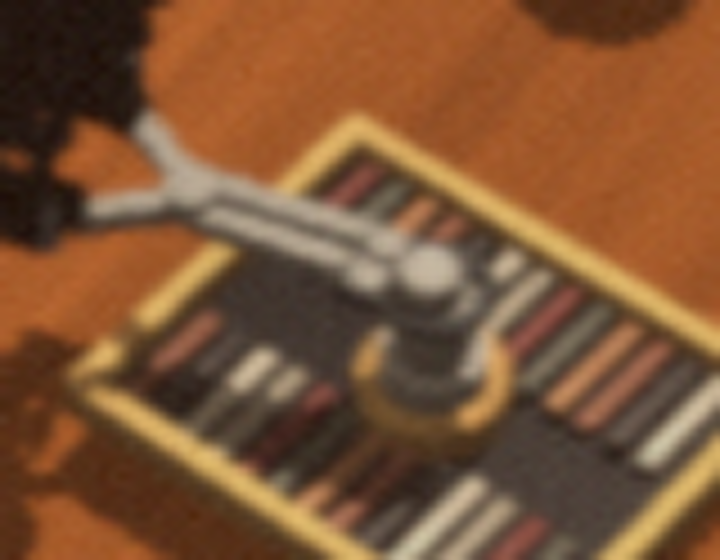

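The jaws lie at ring height beside the nose (nose at (428,268), jaw ends at about (380,260)), with the lugs hidden beneath them. I'll keep feeling downward.

```bash
cat > f.py <<'E'
from h import *
o=bot.get_obs();print("F",o['ft_force'].round(2),"T",o['ft_torque'].round(3),"rot",o["tool_rot"].round(4))
E
python3 -m jog '[[[0,0,-0.0007,0,0,0,95],[0,0,-0.0007,0,0,0,95],[0,0,-0.0007,0,0,0,95]]]';python3 f.py; python3 -m jog '[[[0,0,-0.0007,0,0,0,95],[0,0,-0.0007,0,0,0,95],[0,0,-0.0007,0,0,0,95]]]';python3 f.py;python3 -m jog '[[[0,0,-0.0007,0,0,0,95],[0,0,-0.0007,0,0,0,95],[0,0,-0.0007,0,0,0,95]]]';python3 f.py
```

```text
clock: 11.07
eef_pos: [0.5012, -0.0038, 0.113]
tool_rot: [-0.083, 0.997, 0.0, -0.0]
ft_force: [-0.2, -0.2, -0.6]
grip_width: 0.0538
F [-0.23 -0.22 -0.56] T [-0.013 -0.048 -0.094] rot [-0.083   0.9965  0.     -0.    ]
clock: 11.32
eef_pos: [0.5012, -0.0038, 0.1123]
tool_rot: [-0.083, 0.997, 0.0, -0.0]
ft_force: [-1.0, 0.3, -0.3]
grip_width: 0.0533
F [-0.98  0.27 -0.35] T [-0.011 -0.035 -0.012] rot [-0.083   0.9965  0.     -0.    ]
clock: 11.57
eef_pos: [0.5012, -0.0038, 0.1116]
tool_rot: [-0.083, 0.997, 0.0, -0.0]
ft_force: [0.4, 1.2, -0.6]
grip_width: 0.0536
F [ 0.39  1.16 -0.61] T [-0.078 -0.063 -0.023] rot [-0.0831  0.9965  0.     -0.    ]
```

```bash
cat > avg.py <<'E'
from h import *
import sys
F=[];im=0.
for i in range(8):
    im=im+bot.camera("wrist").astype(float)/8;o=bot.get_obs();F.append(np.r_[o['ft_force'],o['ft_torque']])
np.save(sys.argv[1],im);F=np.array(F);print(o['clock'],o['eef_pos'].round(4),"w",round(o['grip_width']*1e3,2),"F/T",F.mean(0).round(3),"se",(F.std(0)/8**.5).round(3))
E
python3 avg.py i1; python3 -m jog '[[[0,0,0.003,0,0,0,95],[0,0,0.006,0,0,0,95],[0,0,0.008,0,0,0,95],[0,0,0.008,0,0,0,95],[0,0,0.008,0,0,0,95]]]' ; python3 avg.py i2
python3 - <<'E'
from h import *
a,b=np.load("i1.npy"),np.load("i2.npy")
g=lambda x:cv2.cvtColor(np.uint8(x),cv2.COLOR_BGR2GRAY).astype(np.float32)
a,b=g(a),g(b)
for n,(r0,r1,c0,c1) in dict(endL=(120,160,245,285),endR=(120,160,355,395),gripL=(300,335,255,285),gripR=(300,335,350,385),hinge=(330,358,290,345),).items():
    t=a[r0:r1,c0:c1];R=cv2.matchTemplate(b[r0-6:r1+6,c0-6:c1+6],t,cv2.TM_CCOEFF_NORMED)
    _,v,_,(x,y)=cv2.minMaxLoc(R)
    sub=lambda p:0 if p[0]+p[2]-2*p[1]==0 else .5*(p[0]-p[2])/(p[0]-2*p[1]+p[2])
    sx=sub(R[y,x-1:x+2]) if 0<x<12 else 0; sy=sub(R[y-1:y+2,x]) if 0<y<12 else 0
    print(n,round(v,3),round(x+sx-6,2),round(y+sy-6,2))
E
```

```text
11.9667 [ 0.5012 -0.0038  0.1116] w 53.88 F/T [-0.064 -0.24  -0.811 -0.013 -0.043 -0.017] se [0.13  0.14  0.2   0.006 0.01  0.008]
clock: 12.38
eef_pos: [0.5014, -0.0038, 0.1199]
tool_rot: [-0.083, 0.997, -0.0, 0.0]
ft_force: [0.7, 0.3, -2.3]
grip_width: 0.0537
12.7833 [ 0.5012 -0.0038  0.1195] w 53.98 F/T [-9.200e-02 -1.380e-01 -1.689e+00 -1.200e-02 -1.500e-02  1.000e-03] se [0.179 0.219 0.203 0.009 0.006 0.009]
endL 0.937 -0.71 -0.02
endR 0.998 0.1 -0.05
gripL 0.977 0.19 -0.17
gripR 0.904 -0.7 -5.01
hinge 0.957 0.07 -0.4
```

Run:
```python
from h import *
g=lambda x:cv2.cvtColor(np.uint8(x),cv2.COLOR_BGR2GRAY).astype(np.float32)
w3=np.zeros((400,640,3),np.uint8);w3[:,150:490]=cv2.imread("pics/w3.png");w3=g(w3)
for nm in("i1","i2"):
  b=g(np.load(nm+".npy"))
  for n,(r0,r1,c0,c1) in dict(endL=(125,150,248,285),endR=(125,150,355,390),gripLend=(318,335,255,282),gripRend=(318,335,354,378),legL=(295,345,272,312),legR=(295,345,320,362),hinge=(330,358,290,345),pads=(255,300,205,240),padR=(255,300,400,430)).items():
    sob=lambda x:cv2.Sobel(cv2.GaussianBlur(x,(3,3),0),cv2.CV_32F,1,0)**2+cv2.Sobel(cv2.GaussianBlur(x,(3,3),0),cv2.CV_32F,0,1)**2
    t=w3[r0:r1,c0:c1];R=cv2.matchTemplate(b[r0-8:r1+8,c0-8:c1+8],t,cv2.TM_CCOEFF_NORMED)
    _,v,_,(x,y)=cv2.minMaxLoc(R);print(nm,n,round(v,3),x-8,y-8)
def show(im,n):return cv2.resize(im[290:365,240:400].astype(np.uint8),None,fx=5,fy=5,interpolation=cv2.INTER_CUBIC)
b=g(np.load("i2.npy"))
cv2.imwrite("pics/last.png",np.vstack([show(b,0),]))
# rows profile of hinge cap at u=316, and of handle columns
for n,x in(("w3",w3),("i2",b)):print(n,x[325:362,314:318].mean(1).round(0).astype(int).tolist()); 
for n,x in(("w3",w3),("i2",b)):print(n,"v345",x[344:347,290:345].mean(0).round(0).astype(int).tolist())
```

```text
i1 endL 0.724 2 0
i1 endR 0.838 0 0
i1 gripLend 0.83 -1 1
i1 gripRend 0.848 0 2
i1 legL 0.805 -1 1
i1 legR 0.804 1 1
i1 hinge 0.904 0 2
i1 pads 0.975 0 0
i1 padR 0.856 0 1
i2 endL 0.757 2 0
i2 endR 0.841 0 0
i2 gripLend 0.938 -1 1
i2 gripRend 0.879 0 0
i2 legL 0.787 -1 0
i2 legR 0.801 1 0
i2 hinge 0.915 0 1
i2 pads 0.982 0 0
i2 padR 0.867 0 0
w3 [164, 136, 119, 116, 116, 116, 114, 116, 116, 117, 115, 114, 114, 113, 114, 112, 115, 114, 114, 112, 110, 110, 112, 113, 117, 146, 210, 238, 238, 237, 238, 238, 239, 239, 238, 234, 203]
i2 [118, 119, 118, 114, 115, 114, 114, 113, 114, 115, 116, 117, 116, 114, 114, 114, 114, 113, 114, 115, 113, 112, 111, 110, 112, 113, 116, 142, 203, 238, 239, 238, 238, 238, 240, 238, 210]
w3 v345 [224, 237, 237, 238, 238, 237, 237, 238, 237, 237, 237, 231, 194, 184, 190, 197, 177, 138, 126, 118, 112, 110, 111, 111, 110, 111, 110, 110, 109, 110, 115, 145, 181, 195, 205, 217, 229, 236, 237, 237, 238, 238, 237, 238, 238, 237, 237, 238, 238, 237, 234, 227, 217, 203, 195]
i2 v345 [239, 239, 239, 239, 238, 239, 239, 239, 239, 238, 234, 216, 213, 214, 217, 217, 217, 215, 193, 149, 116, 113, 113, 114, 113, 113, 113, 114, 115, 116, 120, 136, 181, 221, 237, 238, 239, 239, 239, 239, 239, 239, 239, 239, 239, 239, 239, 239, 239, 239, 239, 239, 235, 216, 184]
```

The hinge has shifted about 2 px against the earlier view. The ring pushed the jaws up by about 4 mm, roughly 0.035 rad, so the jaws bore on the lugs at an underside height of about 0.115. I'll pitch the tool to re-level the pliers, sit just above the lugs, then squeeze while compensating for the pad swing.

```bash
python3 -m jog '[[[0,0,0,-0.16,1,0,95],[0,0,0,-0.32,1.97,0,95],[0,0,-0.002,-0.32,1.97,0,95],[0,0,-0.0033,-0.32,1.97,0,95],[0,0,-0.0033,-0.32,1.97,0,95],[0,0,-0.0033,-0.32,1.97,0,95]]]'; python3 avg.py i3
python3 -m jog '[[[0,0,0.0002,0,0,0,99],[0,0,0.0005,0,0,0,103],[0,0,0.0007,0,0,0,107],[0,0,0.0007,0,0,0,107],[0,0,0.0007,0,0,0,107]]]'; python3 avg.py i4
```

```text
clock: 13.28
eef_pos: [0.5013, -0.0038, 0.116]
tool_rot: [-0.083, 0.996, -0.001, -0.017]
ft_force: [-0.3, -0.0, -0.3]
grip_width: 0.0537
13.6833 [ 0.5013 -0.0038  0.1164] w 54.34 F/T [-0.138  0.072 -1.615  0.006 -0.018 -0.002] se [0.158 0.211 0.194 0.012 0.008 0.012]
clock: 14.1
eef_pos: [0.5012, -0.0038, 0.117]
tool_rot: [-0.083, 0.996, -0.001, -0.017]
ft_force: [0.6, 0.3, -2.0]
grip_width: 0.0499
14.5 [ 0.5012 -0.0038  0.117 ] w 49.82 F/T [-0.542  0.152 -1.842 -0.041  0.119  0.007] se [0.175 0.156 0.165 0.006 0.01  0.009]
```

```bash
python3 -m jog '[[[0,0,0.0003,0,0,0,110],[0,0,0.0005,0,0,0,113],[0,0,0.0007,0,0,0,117],[0,0,0.0009,0,0,0,121],[0,0,0.0009,0,0,0,121],[0,0,0.0009,0,0,0,121]]]'; python3 avg.py i5
```

```text
clock: 15.0
eef_pos: [0.5014, -0.0038, 0.118]
tool_rot: [-0.083, 0.996, -0.001, -0.017]
ft_force: [0.5, -0.4, -1.5]
grip_width: 0.0453
15.4 [ 0.5013 -0.0038  0.1179] w 45.29 F/T [ 0.483  0.15  -1.816  0.005 -0.069 -0.008] se [0.125 0.209 0.171 0.017 0.007 0.009]
```

```bash
python3 -m jog '[[[0,0,0.0002,0,0,0,124],[0,0,0.0004,0,0,0,127],[0,0,0.0006,0,0,0,130],[0,0,0.0008,0,0,0,133],[0,0,0.0008,0,0,0,136],[0,0,0.0008,0,0,0,136],[0,0,0.0008,0,0,0,136]]]'; python3 avg.py i6
python3 - <<'E'
from h import *
g=lambda x:cv2.cvtColor(np.uint8(x),cv2.COLOR_BGR2GRAY).astype(np.float32)
for n in("i2","i3","i4","i5","i6"):
    x=g(np.load(n+".npy"));print(n,x[340:362,314:318].mean(1).round(0).astype(int).tolist())
E
```

```text
clock: 15.98
eef_pos: [0.5012, -0.0038, 0.1186]
tool_rot: [-0.083, 0.996, -0.001, -0.017]
ft_force: [0.5, 0.5, -1.4]
grip_width: 0.0401
16.3833 [ 0.5012 -0.0038  0.1187] w 40.34 F/T [-0.103  0.115 -1.909  0.004 -0.007  0.   ] se [0.166 0.14  0.207 0.014 0.011 0.008]
i2 [114, 114, 113, 114, 115, 113, 112, 111, 110, 112, 113, 116, 142, 203, 238, 239, 238, 238, 238, 240, 238, 210]
i3 [115, 114, 114, 116, 116, 114, 114, 112, 112, 112, 114, 116, 129, 176, 235, 240, 238, 237, 238, 239, 239, 210]
i4 [113, 112, 113, 112, 112, 114, 112, 111, 110, 109, 111, 112, 114, 139, 200, 236, 238, 237, 237, 237, 237, 210]
i5 [113, 112, 111, 112, 112, 114, 114, 114, 112, 110, 110, 111, 112, 116, 148, 216, 237, 238, 236, 236, 235, 208]
i6 [114, 113, 112, 112, 111, 112, 112, 112, 112, 112, 110, 110, 110, 112, 118, 152, 222, 238, 237, 236, 234, 206]
```

```bash
python3 -m jog '[[[-0.0008,0,0,0,0,0,136],[-0.0008,0,-0.0005,0,0,0,136],[-0.0008,0,-0.001,0,0,0,136],[-0.0008,0,-0.001,0,0,0,136]]]'; python3 avg.py i7
python3 -m jog '[[[0,0,-0.0005,0,0,0,136],[0,0,-0.001,0,0,0,136],[0,0,-0.001,0,0,0,136]]]'; python3 avg.py i8
python3 -m jog '[[[0,0,-0.0005,0,0,0,136],[0,0,-0.001,0,0,0,136],[0,0,-0.001,0,0,0,136]]]'; python3 avg.py i9
```

```text
clock: 16.72
eef_pos: [0.5004, -0.0038, 0.1176]
tool_rot: [-0.083, 0.996, -0.001, -0.017]
ft_force: [0.1, 0.5, -2.4]
grip_width: 0.0405
17.1167 [ 0.5004 -0.0038  0.1177] w 40.38 F/T [ 0.06  -0.353 -1.686  0.017  0.002  0.007] se [0.232 0.188 0.125 0.011 0.005 0.005]
clock: 17.37
eef_pos: [0.5004, -0.0038, 0.1166]
tool_rot: [-0.083, 0.996, -0.001, -0.017]
ft_force: [1.3, -0.1, -1.2]
grip_width: 0.0403
17.7667 [ 0.5005 -0.0038  0.1167] w 40.27 F/T [ 0.313  0.206 -2.292  0.013  0.003  0.025] se [0.165 0.245 0.212 0.01  0.011 0.01 ]
clock: 18.02
eef_pos: [0.5004, -0.0038, 0.1156]
tool_rot: [-0.083, 0.996, -0.001, -0.017]
ft_force: [-0.1, -0.2, -2.0]
grip_width: 0.0404
18.4167 [ 0.5004 -0.0038  0.1157] w 40.64 F/T [ 0.382 -0.026 -1.732  0.023 -0.016  0.01 ] se [0.161 0.14  0.102 0.011 0.008 0.012]
```

```bash
python3 -m jog '[[[0,0,-0.001,0,0,0,136],[0,0,-0.002,0,0,0,136],[0,0,-0.003,0,0,0,136],[0,0,-0.003,0,0,0,136]]]'; python3 avg.py i10
python3 -m jog '[[[0,0,-0.001,0,0,0,136],[0,0,-0.002,0,0,0,136],[0,0,-0.003,0,0,0,136],[0,0,-0.003,0,0,0,136]]]'; python3 avg.py i11
python3 - <<'E'
from h import *
s=sum(bot.camera('scene').astype(float)/6 for _ in range(6)).astype(np.uint8)
cv2.imwrite('pics/scene11.png',s)
cv2.imwrite('pics/c12.png',cv2.resize(s[175:230,265:330],None,fx=12,fy=10.9,interpolation=cv2.INTER_CUBIC))
E
```

```text
clock: 18.75
eef_pos: [0.5003, -0.0038, 0.1124]
tool_rot: [-0.083, 0.996, -0.001, -0.018]
ft_force: [0.5, 0.7, -2.4]
grip_width: 0.0403
19.15 [ 0.5005 -0.0038  0.1127] w 40.57 F/T [ 0.022  0.162 -1.949  0.025  0.005  0.027] se [0.225 0.122 0.182 0.008 0.012 0.006]
clock: 19.48
eef_pos: [0.5003, -0.0038, 0.1094]
tool_rot: [-0.083, 0.996, -0.001, -0.018]
ft_force: [-0.4, 0.6, -1.5]
grip_width: 0.0402
19.8833 [ 0.5004 -0.0038  0.1097] w 40.46 F/T [ 0.197 -0.054 -1.623  0.03  -0.013  0.003] se [0.162 0.137 0.19  0.004 0.007 0.009]
```

```bash
cat > tilt.py <<'E'
from h import *
import sys
for n in sys.argv[1:]:
    x=cv2.cvtColor(np.uint8(np.load(n+".npy")),cv2.COLOR_BGR2GRAY).astype(float)[340:362,314:318].mean(1);i=np.argmax(x>175);print(n,"cap edge",round(340+i-(x[i]-175)/(x[i]-x[i-1]),2))
E
python3 tilt.py i2 i6 i8 i9 i11
python3 -m jog '[[[0,0,-0.001,0,0,0,136],[0,0,-0.002,0,0,0,136],[0,0,-0.003,0,0,0,136],[0,0,-0.004,0,0,0,136],[0,0,-0.004,0,0,0,136]]]'; python3 avg.py i12; python3 tilt.py i12
```

```text
i2 cap edge 352.54
i6 cap edge 355.33
i8 cap edge 355.32
i9 cap edge 355.33
i11 cap edge 355.32
clock: 20.6
eef_pos: [0.5003, -0.0038, 0.1054]
tool_rot: [-0.083, 0.996, -0.001, -0.018]
ft_force: [1.1, -0.1, -2.6]
grip_width: 0.0406
21.0 [ 0.5005 -0.0038  0.1058] w 40.3 F/T [ 0.159 -0.039 -1.839  0.021 -0.002  0.019] se [0.15  0.102 0.117 0.011 0.015 0.01 ]
i12 cap edge 355.32
```

View pics/c12.png

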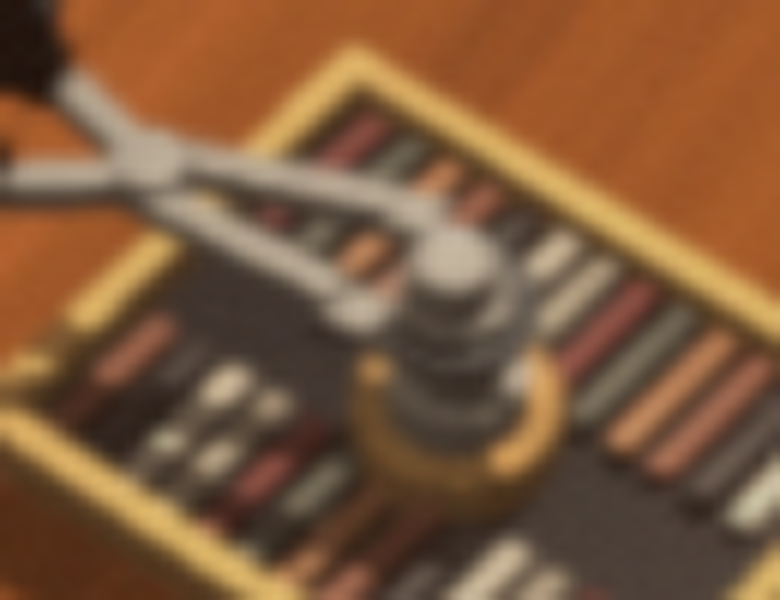

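The ring is round the post below the nose with the jaws spread on its lugs. Tilt has not changed, so I'll continue down.

```bash
python3 -m jog '[[[0,0,-0.001,0,0,0,136],[0,0,-0.002,0,0,0,136],[0,0,-0.003,0,0,0,136],[0,0,-0.004,0,0,0,136],[0,0,-0.005,0,0,0,136],[0,0,-0.006,0,0,0,136],[0,0,-0.006,0,0,0,136]]]'; python3 avg.py i13; python3 tilt.py i13
python3 -m jog '[[[0,0,-0.001,0,0,0,136],[0,0,-0.002,0,0,0,136],[0,0,-0.003,0,0,0,136],[0,0,-0.004,0,0,0,136],[0,0,-0.005,0,0,0,136],[0,0,-0.005,0,0,0,136]]]'; python3 avg.py i14; python3 tilt.py i14
```

```text
clock: 21.58
eef_pos: [0.5003, -0.0038, 0.0994]
tool_rot: [-0.083, 0.996, -0.001, -0.018]
ft_force: [0.6, 0.6, -1.8]
grip_width: 0.0407
21.9833 [ 0.5005 -0.0038  0.0997] w 40.43 F/T [ 0.038 -0.082 -2.005  0.01  -0.005  0.018] se [0.182 0.242 0.137 0.008 0.009 0.013]
i13 cap edge 355.31
clock: 22.48
eef_pos: [0.5003, -0.0038, 0.0944]
tool_rot: [-0.083, 0.996, -0.001, -0.018]
ft_force: [0.3, 1.1, -2.2]
grip_width: 0.0404
22.8833 [ 0.5005 -0.0038  0.0948] w 40.46 F/T [ 0.055  0.339 -1.613 -0.009 -0.016  0.023] se [0.131 0.104 0.156 0.007 0.008 0.012]
i14 cap edge 355.31
```

```bash
cat > chk.py <<'E'
from h import *
import sys
F=[];im=0.
for i in range(4):
    im=im+bot.camera("wrist").astype(float)/4;o=bot.get_obs();F.append(np.r_[o['ft_force'],o['ft_torque']])
F=np.mean(F,0);x=cv2.cvtColor(np.uint8(im),cv2.COLOR_BGR2GRAY).astype(float)[340:362,314:318].mean(1);i=np.argmax(x>175);e=340+i-(x[i]-175)/(x[i]-x[i-1])
print(round(o['clock'],2),o['eef_pos'].round(4),round(o['grip_width']*1e3,1),F.round(2),"cap",round(e,2))
sys.exit(F[2]>-.8 or abs(e-355.31)>.12)
E
S='x'; python3 -m jog '[[[0,0,-0.0005,0,0,0,136],[0,0,-0.001,0,0,0,136],[0,0,-0.001,0,0,0,136]]]' >/dev/null && python3 chk.py && python3 -m jog '[[[0,0,-0.0005,0,0,0,136],[0,0,-0.001,0,0,0,136],[0,0,-0.001,0,0,0,136]]]' >/dev/null && python3 chk.py && python3 -m jog '[[[0,0,-0.0005,0,0,0,136],[0,0,-0.001,0,0,0,136],[0,0,-0.001,0,0,0,136]]]' >/dev/null && python3 chk.py && python3 -m jog '[[[0,0,-0.0005,0,0,0,136],[0,0,-0.001,0,0,0,136],[0,0,-0.001,0,0,0,136]]]' >/dev/null && python3 chk.py && python3 -m jog '[[[0,0,-0.0005,0,0,0,136],[0,0,-0.001,0,0,0,136],[0,0,-0.001,0,0,0,136]]]' >/dev/null && python3 chk.py && python3 -m jog '[[[0,0,-0.0005,0,0,0,136],[0,0,-0.001,0,0,0,136],[0,0,-0.001,0,0,0,136]]]' >/dev/null && python3 chk.py
```

```text
23.33 [ 0.5004 -0.0038  0.0937] 40.2 [ 0.05 -0.4  -1.98  0.01 -0.01  0.01] cap 355.31False
```

```bash
sed -i 's/sys.exit(\(.*\))$/sys.exit(int(\1))/' chk.py; python3 -m jog '[[[0,0,-0.0005,0,0,0,136],[0,0,-0.001,0,0,0,136],[0,0,-0.001,0,0,0,136]]]' >/dev/null && python3 chk.py && python3 -m jog '[[[0,0,-0.0005,0,0,0,136],[0,0,-0.001,0,0,0,136],[0,0,-0.001,0,0,0,136]]]' >/dev/null && python3 chk.py && python3 -m jog '[[[0,0,-0.0005,0,0,0,136],[0,0,-0.001,0,0,0,136],[0,0,-0.001,0,0,0,136]]]' >/dev/null && python3 chk.py && python3 -m jog '[[[0,0,-0.0005,0,0,0,136],[0,0,-0.001,0,0,0,136],[0,0,-0.001,0,0,0,136]]]' >/dev/null && python3 chk.py && python3 -m jog '[[[0,0,-0.0005,0,0,0,136],[0,0,-0.001,0,0,0,136],[0,0,-0.001,0,0,0,136]]]' >/dev/null && python3 chk.py && python3 -m jog '[[[0,0,-0.0005,0,0,0,136],[0,0,-0.001,0,0,0,136],[0,0,-0.001,0,0,0,136]]]' >/dev/null && python3 chk.py
```

```text
23.78 [ 0.5004 -0.0038  0.0927] 40.2 [ 0.03  0.01 -2.13  0.04 -0.   -0.01] cap 355.31
24.23 [ 0.5004 -0.0038  0.0917] 40.0 [ 0.11  0.13 -2.21  0.01 -0.03  0.01] cap 355.31
24.68 [ 0.5004 -0.0038  0.0907] 40.2 [-0.03  0.2  -2.21  0.03 -0.02  0.  ] cap 355.3
25.13 [ 0.5004 -0.0038  0.0897] 40.3 [-0.28 -0.34 -1.95  0.   -0.01  0.01] cap 355.31
25.58 [ 0.5004 -0.0038  0.0887] 40.3 [-0.23  0.45 -1.48  0.02 -0.   -0.  ] cap 355.3
26.03 [ 0.5004 -0.0038  0.0877] 40.5 [ 0.15 -0.31 -1.71  0.03 -0.03 -0.01] cap 355.31
```

```bash
python3 -m jog '[[[0,0,-0.0005,0,0,0,136],[0,0,-0.001,0,0,0,136],[0,0,-0.001,0,0,0,136]]]' >/dev/null && python3 chk.py && python3 -m jog '[[[0,0,-0.0005,0,0,0,136],[0,0,-0.001,0,0,0,136],[0,0,-0.001,0,0,0,136]]]' >/dev/null && python3 chk.py && python3 -m jog '[[[0,0,-0.0005,0,0,0,136],[0,0,-0.001,0,0,0,136],[0,0,-0.001,0,0,0,136]]]' >/dev/null && python3 chk.py && python3 -m jog '[[[0,0,-0.0005,0,0,0,136],[0,0,-0.001,0,0,0,136],[0,0,-0.001,0,0,0,136]]]' >/dev/null && python3 chk.py && python3 -m jog '[[[0,0,-0.0005,0,0,0,136],[0,0,-0.001,0,0,0,136],[0,0,-0.001,0,0,0,136]]]' >/dev/null && python3 chk.py && python3 -m jog '[[[0,0,-0.0005,0,0,0,136],[0,0,-0.001,0,0,0,136],[0,0,-0.001,0,0,0,136]]]' >/dev/null && python3 chk.py
```

```text
26.48 [ 0.5004 -0.0038  0.0867] 40.0 [-0.07 -0.27 -1.89  0.01 -0.01  0.02] cap 355.3
26.93 [ 0.5005 -0.0038  0.0857] 40.5 [ 0.28  0.04 -1.53 -0.02 -0.03  0.02] cap 355.3
27.38 [ 0.5004 -0.0038  0.0847] 40.5 [ 0.04  0.51 -1.8  -0.02 -0.   -0.01] cap 355.3
27.83 [ 0.5004 -0.0038  0.0837] 40.3 [ 0.24 -0.03 -1.82  0.01 -0.03 -0.04] cap 355.3
28.28 [ 0.5004 -0.0038  0.0827] 40.1 [-0.02 -0.49 -2.29  0.02 -0.01 -0.  ] cap 355.3
28.73 [ 0.5004 -0.0038  0.0817] 40.3 [ 0.11  0.63 -2.39 -0.   -0.01  0.  ] cap 355.29
```

```bash
python3 -m jog '[[[0,0,-0.0005,0,0,0,136],[0,0,-0.001,0,0,0,136],[0,0,-0.001,0,0,0,136]]]' >/dev/null && python3 chk.py && python3 -m jog '[[[0,0,-0.0005,0,0,0,136],[0,0,-0.001,0,0,0,136],[0,0,-0.001,0,0,0,136]]]' >/dev/null && python3 chk.py && python3 -m jog '[[[0,0,-0.0005,0,0,0,136],[0,0,-0.001,0,0,0,136],[0,0,-0.001,0,0,0,136]]]' >/dev/null && python3 chk.py && python3 -m jog '[[[0,0,-0.0005,0,0,0,136],[0,0,-0.001,0,0,0,136],[0,0,-0.001,0,0,0,136]]]' >/dev/null && python3 chk.py && python3 -m jog '[[[0,0,-0.0005,0,0,0,136],[0,0,-0.001,0,0,0,136],[0,0,-0.001,0,0,0,136]]]' >/dev/null && python3 chk.py && python3 -m jog '[[[0,0,-0.0005,0,0,0,136],[0,0,-0.001,0,0,0,136],[0,0,-0.001,0,0,0,136]]]' >/dev/null && python3 chk.py
```

```text
29.18 [ 0.5005 -0.0038  0.0807] 40.0 [ 0.36  0.1  -1.77 -0.01 -0.01  0.02] cap 355.3
29.63 [ 0.5004 -0.0038  0.0797] 40.3 [ 0.14 -0.04 -1.57  0.   -0.01 -0.  ] cap 355.31
30.08 [ 0.5004 -0.0038  0.0787] 39.9 [-0.22 -0.32 -1.36  0.01 -0.03 -0.03] cap 355.3
30.53 [ 0.5004 -0.0038  0.0777] 40.3 [-0.02 -0.11 -2.17  0.   -0.01 -0.01] cap 355.33
30.98 [ 0.5005 -0.0038  0.0768] 40.3 [-0.59  0.33 -0.36 -0.02  0.   -0.03] cap 355.48
```

```bash
python3 chk.py; python3 -m jog '[[[0,0,-0.0003,0,0,0,136],[0,0,-0.0005,0,0,0,136]]]' >/dev/null; python3 chk.py
```

```text
Traceback (most recent call last):
  File "chk.py", line 5, in <module>
    im=im+bot.camera("wrist").astype(float)/4;o=bot.get_obs();F.append(np.r_[o['ft_force'],o['ft_torque']])
          ~~~~~~~~~~^^^^^^^^^
ValueError: 200 camera calls are used up
Traceback (most recent call last):
  File "chk.py", line 5, in <module>
    im=im+bot.camera("wrist").astype(float)/4;o=bot.get_obs();F.append(np.r_[o['ft_force'],o['ft_torque']])
          ~~~~~~~~~~^^^^^^^^^
ValueError: 200 camera calls are used up
```

```bash
python3 f.py; python3 -m jog '[[[0,0,0,0,0,0,136]]]';python3 f.py; python3 -m jog '[[[0,0,0,0,0,0,136]]]';python3 -m jog '[[[0,0,0,0,0,0,136]]]';python3 f.py
```

```text
F [-0.75  0.47 -0.25] T [-0.059  0.001  0.041] rot [-0.083   0.9964 -0.0014 -0.0174]
clock: 31.33
eef_pos: [0.5004, -0.0038, 0.0762]
tool_rot: [-0.083, 0.996, -0.001, -0.017]
ft_force: [-0.7, -0.4, -0.6]
grip_width: 0.0404
F [-0.73 -0.38 -0.59] T [-0.041  0.002 -0.021] rot [-0.083   0.9964 -0.0014 -0.0174]
clock: 31.42
eef_pos: [0.5004, -0.0039, 0.0762]
tool_rot: [-0.083, 0.996, -0.001, -0.017]
ft_force: [-0.9, 0.3, -0.6]
grip_width: 0.0406
clock: 31.5
eef_pos: [0.5004, -0.0038, 0.0762]
tool_rot: [-0.083, 0.996, -0.001, -0.017]
ft_force: [-1.4, -0.1, -0.4]
grip_width: 0.0402
F [-1.43 -0.08 -0.39] T [-0.037  0.002  0.063] rot [-0.083   0.9964 -0.0014 -0.0174]
```

```bash
python3 -m jog '[[[0,0,-0.0003,0,0,0,131],[0.0002,0,-0.0006,0,0,0,126],[0.0004,0,-0.0009,0,0,0,121],[0.0006,0,-0.0013,0,0,0,116],[0.0008,0,-0.0016,0,0,0,111],[0.001,0,-0.0018,0,0,0,106],[0.001,0,-0.0021,0,0,0,101],[0.001,0,-0.0024,0,0,0,95],[0.001,0,-0.0024,0,0,0,95],[0.001,0,-0.0024,0,0,0,95]]]'; python3 f.py
python3 -m jog '[[[0,0,0,0,0,0,95],[0,0,0,0,0,0,95]]]'; python3 f.py
```

```text
clock: 32.33
eef_pos: [0.4987, -0.0046, 0.0726]
tool_rot: [-0.082, 0.996, -0.002, -0.02]
ft_force: [-5.4, -3.0, -0.9]
grip_width: 0.0539
F [-5.39 -2.98 -0.93] T [-0.377  1.115 -0.077] rot [-0.0825  0.9964 -0.0019 -0.0203]
clock: 32.5
eef_pos: [0.4987, -0.0046, 0.0726]
tool_rot: [-0.082, 0.996, -0.002, -0.02]
ft_force: [-5.8, -1.2, -2.7]
grip_width: 0.0536
F [-5.84 -1.2  -2.66] T [-0.422  1.084 -0.149] rot [-0.0825  0.9964 -0.0019 -0.0204]
```

```bash
python3 -m jog '[[[-0.001,0,0,0,0,0,95],[-0.002,0,0,0,0,0,95],[-0.002,0,0,0,0,0,95]]]'; python3 f.py
```

```text
clock: 32.75
eef_pos: [0.4986, -0.0042, 0.0734]
tool_rot: [-0.083, 0.996, -0.002, -0.018]
ft_force: [-3.8, -1.3, -1.7]
grip_width: 0.0535
F [-3.8  -1.27 -1.72] T [-0.416  0.831 -0.134] rot [-0.0827  0.9964 -0.0016 -0.0182]
```

```bash
python3 -m jog '[[[-0.001,0,0,0,0,0,95],[-0.002,0,0,0,0,0,95],[-0.002,0,0,0,0,0,95]]]'; python3 f.py;  python3 -m jog '[[[-0.001,0,0,0,0,0,95],[-0.001,0,0,0,0,0,95],[-0.001,0,0,0,0,0,95]]]'; python3 f.py
```

```text
clock: 33.0
eef_pos: [0.4983, -0.0035, 0.0742]
tool_rot: [-0.083, 0.996, -0.001, -0.016]
ft_force: [-0.8, -0.6, -1.4]
grip_width: 0.0535
F [-0.79 -0.65 -1.45] T [-0.099  0.269 -0.033] rot [-0.0832  0.9964 -0.0012 -0.0164]
clock: 33.25
eef_pos: [0.4974, -0.0036, 0.0742]
tool_rot: [-0.083, 0.996, -0.001, -0.016]
ft_force: [1.1, -0.1, -2.0]
grip_width: 0.0537
F [ 1.05 -0.12 -1.97] T [-0.013 -0.039 -0.018] rot [-0.0832  0.9964 -0.0013 -0.0164]
```

Free now (weight only). Lift slowly, watching the force.

```bash
python3 -m jog '[[[0,0,0.0005,0,0,0,95],[0,0,0.0015,0,0,0,95],[0,0,0.002,0,0,0,95],[0,0,0.002,0,0,0,95]]]'; python3 f.py;  python3 -m jog '[[[0,0,0.001,0,0,0,95],[0,0,0.002,0,0,0,95],[0,0,0.003,0,0,0,95],[0,0,0.003,0,0,0,95]]]'; python3 f.py
```

```text
clock: 33.58
eef_pos: [0.4967, -0.0038, 0.076]
tool_rot: [-0.083, 0.996, -0.001, -0.017]
ft_force: [-0.1, 0.4, -2.1]
grip_width: 0.0535
F [-0.05  0.39 -2.13] T [ 0.012 -0.041 -0.056] rot [-0.0831  0.9964 -0.0013 -0.0171]
clock: 33.92
eef_pos: [0.4966, -0.0038, 0.0791]
tool_rot: [-0.083, 0.996, -0.001, -0.017]
ft_force: [0.1, 0.1, -1.1]
grip_width: 0.0533
F [ 0.12  0.07 -1.15] T [ 0.001 -0.037 -0.019] rot [-0.083   0.9964 -0.0014 -0.0171]
```

```bash
python3 -m jog '[[[0,0,0.001,0,0,0,95],[0,0,0.003,0,0,0,95],[0,0,0.006,0,0,0,95],[0,0,0.012,0,0,0,95],[0,0,0.025,0,0,0,95],[0,0,0.045,0,0,0,95],[0,0,0.065,0,0,0,95],[0,0,0.085,0,0,0,95],[0,0,0.095,0,0,0,95],[0,0,0.095,0,0,0,95]]]'; python3 f.py
python3 -m jog '[[[0,-0.015,0,0,0,0,95],[-0.001,-0.045,0,0,0,0,95],[-0.002,-0.08,0,0,0,-0.5,95],[-0.003,-0.115,0,0,0,-1,95],[-0.004,-0.15,0,0,0,-1.5,95],[-0.005,-0.185,0,0,0,-2,95],[-0.006,-0.22,0,0,0,-2.5,95],[-0.007,-0.255,0,0,0,-2.8,95],[-0.008,-0.285,0,0,0,-2.8,95],[-0.009,-0.305,0,0,0,-2.8,95]]]'
python3 -m jog '[[[0,0,-0.02,0,0,0,95],[0,0,-0.05,0,0,0,95],[0,0,-0.08,0,0,0,95],[0,0,-0.1,0,0,0,95],[0,0,-0.115,0,0,0,95],[0,0,-0.12,0,0,0,95],[0,0,-0.12,0,0,0,95],[0,0,-0.12,0,0,0,95]]]'; python3 f.py
```

```text
clock: 34.75
eef_pos: [0.4984, -0.0038, 0.1768]
tool_rot: [-0.083, 0.996, -0.002, -0.014]
ft_force: [0.4, -0.1, -1.9]
grip_width: 0.0537
F [ 0.4  -0.08 -1.85] T [ 0.025 -0.078 -0.039] rot [-0.083   0.9964 -0.0016 -0.0144]
clock: 35.58
eef_pos: [0.4864, -0.3116, 0.1721]
tool_rot: [-0.057, 0.998, -0.001, -0.018]
ft_force: [0.6, 0.7, -1.7]
grip_width: 0.0534
clock: 36.25
eef_pos: [0.4874, -0.3088, 0.0536]
tool_rot: [-0.059, 0.998, -0.001, -0.018]
ft_force: [0.8, 0.6, -1.8]
grip_width: 0.0534
F [ 0.76  0.63 -1.8 ] T [-0.004 -0.041 -0.005] rot [-5.870e-02  9.981e-01 -8.000e-04 -1.770e-02]
```

```bash
python3 -m jog '[[[0,0,-0.003,0,0,0,95],[0,0,-0.006,0,0,0,95],[0,0,-0.008,0,0,0,95],[0,0,-0.009,0,0,0,95],[0,0,-0.009,0,0,0,95]]]'; python3 f.py
python3 -m jog '[[[0,0,-0.001,0,0,0,95],[0,0,-0.001,0,0,0,95],[0,0,-0.001,0,0,0,95]]]'; python3 f.py
python3 -m jog '[[[0,0,-0.001,0,0,0,95],[0,0,-0.001,0,0,0,95],[0,0,-0.001,0,0,0,95]]]'; python3 f.py
```

```text
clock: 36.67
eef_pos: [0.4874, -0.3088, 0.0449]
tool_rot: [-0.059, 0.998, -0.001, -0.017]
ft_force: [-0.1, -0.1, -1.9]
grip_width: 0.0536
F [-0.08 -0.12 -1.87] T [-0.002 -0.022 -0.038] rot [-0.0587  0.9981 -0.001  -0.0173]
clock: 36.92
eef_pos: [0.4875, -0.3088, 0.0438]
tool_rot: [-0.059, 0.998, -0.001, -0.017]
ft_force: [0.1, 0.1, -1.5]
grip_width: 0.0536
F [ 0.1   0.12 -1.49] T [ 0.014 -0.065  0.011] rot [-0.0586  0.9981 -0.001  -0.0174]
clock: 37.17
eef_pos: [0.4874, -0.3088, 0.0427]
tool_rot: [-0.059, 0.998, -0.001, -0.017]
ft_force: [0.3, -0.4, -1.4]
grip_width: 0.0533
F [ 0.3  -0.4  -1.38] T [-0.077 -0.057  0.027] rot [-5.860e-02  9.981e-01 -9.000e-04 -1.750e-02]
```

```bash
python3 -m jog '[[[0,0,-0.001,0,0,0,95],[0,0,-0.001,0,0,0,95],[0,0,-0.001,0,0,0,95]]]'; python3 f.py
python3 -m jog '[[[0,0,-0.001,0,0,0,95],[0,0,-0.001,0,0,0,95],[0,0,-0.001,0,0,0,95]]]'; python3 f.py
```

```text
clock: 37.42
eef_pos: [0.4876, -0.3089, 0.0419]
tool_rot: [-0.059, 0.998, -0.001, -0.017]
ft_force: [0.2, -0.3, -0.1]
grip_width: 0.0533
F [ 0.24 -0.27 -0.09] T [-0.036  0.008  0.008] rot [-0.0587  0.9981 -0.0011 -0.0173]
clock: 37.67
eef_pos: [0.4877, -0.3089, 0.041]
tool_rot: [-0.059, 0.998, -0.001, -0.017]
ft_force: [0.5, 0.0, -0.5]
grip_width: 0.0535
F [ 0.5   0.01 -0.49] T [-0.016 -0.147 -0.018] rot [-0.0587  0.9981 -0.001  -0.0171]
```

Resting on the bars. Open and withdraw upwards.

```bash
python3 -m jog '[[[0,0,0,0,0,0,92],[0,0,0,0,0,0,89],[0,0,0,0,0,0,86],[0,0,0,0,0,0,80],[0,0,0,0,0,0,60],[0,0,0,0,0,0,30],[0,0,0,0,0,0,10],[0,0,0,0,0,0,10],[0,0,0,0,0,0,10]]]'; python3 f.py
python3 -m jog '[[[0,0,0.005,0,0,0,10],[0,0,0.015,0,0,0,10],[0,0,0.03,0,0,0,10],[0,0,0.05,0,0,0,10],[0,0,0.08,0,0,0,10],[0,0,0.11,0,0,0,10],[0,0,0.14,0,0,0,10],[0,0,0.17,0,0,0,10],[0,0,0.17,0,0,0,10],[0,0,0.17,0,0,0,10]]]'; python3 f.py
```

```text
clock: 38.42
eef_pos: [0.4874, -0.3088, 0.0408]
tool_rot: [-0.059, 0.998, -0.001, -0.017]
ft_force: [-0.4, 0.5, 0.2]
grip_width: 0.0822
F [-0.43  0.46  0.16] T [-0.011 -0.038  0.01 ] rot [-5.870e-02  9.981e-01 -9.000e-04 -1.740e-02]
clock: 39.25
eef_pos: [0.4888, -0.3097, 0.2144]
tool_rot: [-0.059, 0.998, -0.003, -0.015]
ft_force: [0.8, 0.1, -1.1]
grip_width: 0.082
F [ 0.84  0.08 -1.09] T [ 0.007 -0.049 -0.047] rot [-0.0586  0.9982 -0.0029 -0.0146]
```

```bash
python3 -m jog '[[[0,0,0,0,0,0,10],[0,0,0,0,0,0,10],[0,0,0,0,0,0,10],[0,0,0,0,0,0,10]]]'; python3 f.py; python3 -c "
from workcell import bot
print(bot.job_done())"
```

```text
clock: 39.58
eef_pos: [0.4868, -0.3084, 0.2094]
tool_rot: [-0.059, 0.998, -0.0, -0.019]
ft_force: [0.8, -0.9, 0.6]
grip_width: 0.0824
F [ 0.78 -0.89  0.62] T [ 0.014 -0.003 -0.01 ] rot [-5.860e-02  9.981e-01 -1.000e-04 -1.850e-02]
the job is handed in; nothing more can be done
None
```

I ran the whole job and handed it in at 39.6 s. I could not check the end state by eye, because the 200 camera calls had run out. I had used many of them to average force readings.

**Spreading and sliding:** I picked up the pliers and put the pins between the lugs. I squeezed the handles to 40.3 mm (about 0.16 rad) and slid the ring down about 41 mm. A camera picture partway down showed the ring round the post below the nose. The pliers' tilt stayed steady until the shoulder, where I felt about 1.5 N, pushed 0.5 mm more to confirm and stopped.

**Closing and returning:** I let the ring close, lifted the pliers clear and laid them on the rest at the place and heading they were taken from. I then opened the gripper and moved away.

**Last checks:**
- **Ring:** the pliers lifted free without dragging it. That it is seated in the groove is judged from this and the shoulder contact only.
- **Pliers:** I felt them touch the rest bars at the original height, and the wrist force was about zero after I let go.

**What did not go as planned:**
- **Tilt:** while I was first feeling for the lugs, the jaws tilted about 0.035 rad in the grip. I corrected this by pitching the tool before squeezing.
- **Side force:** while the jaws closed, a sideways force of about 6 N built up, probably the jaw ends against the post. I eased it by drawing back about 5 mm before lifting.

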